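# Spanners into the empty rack by length

### The job

Move the four spanners from the rack they lie in to the empty rack, one to a place and sorted by length: the longest in the place next to the empty rack's wire hanging loop, then shorter and shorter, the shortest at the far end. Each must lie level across both rails, down between its prongs and about centred on the rack, and let go; which way round it points does not matter. Leave the tape, the pot and the cutters where they are.

Things in the scene. Friction and masses are not known exactly. Their poses are not given: they have to be found in the camera images.
- rack_full: The rack that holds the four spanners, in mixed order, at the start: the same make, sizes, places, loop end and origin as rack_empty; fixed to the bench.
- rack_empty: Fixed grey steel rack, base 104 x 226 x 5 mm, empty at start. Two 4 mm rails along its y at x = -34, +34 mm, top (seat) 45 mm up. Four places at y = +84, +28, -28, -84 mm: a spanner lies along x over both rails, between wire prongs (V: 12 mm clear at seat, 25 mm at mouth, tops 61 mm up). Wire loop sticks out 30 mm at the +y end, by place +84. Origin: centre of underside, on the bench; z up.
- spanner_218: Steel combination spanner, 218 mm long, 25 mm wide at the open end, longest of the four; shank 9 mm wide, 3 mm thick, heads 5 to 6 mm thick. Origin: mid-length, level with the underside of the heads (shank underside 1 mm higher): 44 mm above the bench when in a rack. Long axis = its y (ring end +y), z up.
- spanner_192: Steel combination spanner, 192 mm long, 25 mm wide at the open end, second longest of the four; shank 8 mm wide, 3 mm thick, heads 5 to 6 mm thick. Origin: mid-length, level with the underside of the heads (shank underside 1 mm higher): 44 mm above the bench when in a rack. Long axis = its y (ring end +y), z up.
- spanner_170: Steel combination spanner, 170 mm long, 23 mm wide at the open end, third longest of the four; shank 8 mm wide, 3 mm thick, heads 5 to 6 mm thick. Origin: mid-length, level with the underside of the heads (shank underside 1 mm higher): 44 mm above the bench when in a rack. Long axis = its y (ring end +y), z up.
- spanner_148: Steel combination spanner, 148 mm long, 21 mm wide at the open end, shortest of the four; shank 8 mm wide, 3 mm thick, heads 5 to 6 mm thick. Origin: mid-length, level with the underside of the heads (shank underside 1 mm higher): 44 mm above the bench when in a rack. Long axis = its y (ring end +y), z up.
- tape: roll of black tape lying flat, 69 mm across, 19 mm high, to be left alone. Origin: centre of its underside.
- pot: small black pot with a lid, 42 mm across, 78 mm high, standing, to be left alone. Origin: centre of its underside.
- cutters: side cutters with red grips lying flat, 71 x 191 x 13 mm, to be left alone. Origin: centre of its underside; length along its y.

How it is judged:
At the end, for the whole second after the job is handed in: Spanners in the initially empty rack, longest to shortest from its loop end; each within 10 mm of its place along the row, 18 mm lengthways and 5 mm in height, 0.15 rad of its direction, level to 0.12 rad, at rest, released (x of spanner_218 in the frame of rack_empty between -0.018 and 0.018 m and y of spanner_218 in the frame of rack_empty between 0.074 and 0.094 m and z of spanner_218 in the frame of rack_empty between 0.039 and 0.049 m and angle between the y axis of each of spanner_218, spanner_192, spanner_170, spanner_148 and the x axis of rack_empty, either way round below 0.15 rad and angle between each of spanner_218, spanner_192, spanner_170, spanner_148's own z axis and vertical below 0.12 rad and linear speed of each of spanner_218, spanner_192, spanner_170, spanner_148 below 0.02 m/s and contact force between each of spanner_218, spanner_192, spanner_170, spanner_148 and the fingers below 0.1 N and x of spanner_192 in the frame of rack_empty between -0.018 and 0.018 m and y of spanner_192 in the frame of rack_empty between 0.018 and 0.038 m and z of spanner_192 in the frame of rack_empty between 0.039 and 0.049 m and x of spanner_170 in the frame of rack_empty between -0.018 and 0.018 m and y of spanner_170 in the frame of rack_empty between -0.038 and -0.018 m and z of spanner_170 in the frame of rack_empty between 0.039 and 0.049 m and x of spanner_148 in the frame of rack_empty between -0.018 and 0.018 m and y of spanner_148 in the frame of rack_empty between -0.094 and -0.074 m and z of spanner_148 in the frame of rack_empty between 0.039 and 0.049 m); the robot touches nothing.
It fails at once if the tape, the pot or the cutters were moved by more than 25 mm (distance of any of tape, pot, cutters from where it was at the start of the episode above 0.025 m).
It also fails if it takes over 96 s, if anything falls off the work surface, if the arm or the gripper's body presses on something with over 40 N, if the wrist force passes 120 N, or if a joint passes its speed limit or range.

### The arm

A 7-joint arm with a two-finger parallel gripper is mounted at the origin on the work surface; the furniture and walls round the work are solid. World frame = base frame: x ahead of the robot, y to its left, z up, the work surface at z = 0. Lengths are in m, angles in rad, forces in N, time in s.
With the tool pointing down it reaches from about 0.4 to 0.85 m from the base axis. Payload 10.4 kg.
Tool frame: the origin (TCP) lies between the finger pads; the fingertips stand 19 mm ahead of it and the grasp point (between the pads) is the TCP; y points along the fingers, z is the direction in which the jaws open and shut, and the axes are right-handed (so a half turn about y gives the same grasp; the last joint's range is limited). The gripper opens to 85 mm and grips with 20 to 120 N. Pads are 22 mm wide; open, the fingers measure 114 mm over their backs; the gripper's body (76 mm by 85 mm) begins 54 mm behind the grasp point. The pads swing forward as they close: fully open they stand 13 mm farther back than shut.
Start: joints at [-1.174, 0.332, -0.065, 1.46, 0.022, 1.35, -0.088], TCP at [0.255, 0.571, 0.25] pointing down, gripper open.
Joint ranges: [-2.6, 2.6], [-0.5, 2.12], [-1.47, 1.34], [0.16, 2.42], [-1.27, 4.41], [0.06, 2.06], [-2.6, 2.6]. Speed limits (rad/s): [2.22, 2.22, 2.79, 2.79, 3.14, 3.14, 3.14].

### API

Orientations are given as a rotation vector (axis times angle).
In Python, from cell import bot, optics, job gives the robot as it stands.
- The arm moves only by the shell command python3 -m crank 'ROWS' [OPENING]. ROWS is JSON, a list of rows, each a list of 2 entries, a list of its own where there are three numbers: the shift along the world's x, y, z normalised to -1 to 1, where 1 is 15 cm, then the turn about the world's z normalised to -1 to 1, where 1 is 180 degrees. In form: [[[dx, dy, dz], turn], ...]. A call has 1 to 8 rows; each row is the pose to reach, as a shift and turn from the pose commanded when the call began, turning the shorter way round; what a row does not reach only later rows make up. A row lasts 1/10 s, in which the tool goes at most 50 mm and 8.59 degrees, less where a joint would pass 70% of its speed; a pose out of reach is approached as far as the arm can. A call with a number of a shift or a turn outside -1 to 1 is refused whole. A call with a gripper value outside its range is refused whole. OPENING is the closure, from -1 (fully open) to 1 (shut), set as the call begins (- or left out, the last holds). The fingers move at their own pace and stop on an object; the grip force is fixed at half the most. Time passes only in rows, so rows that repeat a pose let the fingers close. It gives the time, the measured TCP pose, the force and the opening at its end, in the units of the state.
- bot.read_state(): the state, without advancing time (a new reading comes with each control period).
- optics.read_camera(name): name is "scene" or "side" or "wrist"; returns a dict with "frame" (384x512x3 uint8, blue, green, red), "fov_y" (degrees; the focal length in pixels is half the picture's height over the tangent of half this angle, whatever the lens; pixels are square), "cx", "cy" (the principal point, pixels), "R" (3x3) and "t" (3): a world point X has camera coordinates R X + t; the wrist camera has in their place "mount" (4x4, takes a point from camera to tool coordinates, whose origin is the TCP and whose axes are the tool frame's). Camera axes: x right, y down, z forward; pixel columns grow to the right and rows downward; lengths in m; the calibration is good to about 2 mm. A picture is of the moment at which its call begins: read the wrist's pose just before it. There is no depth.
- job.close_job(): hands the job in, once; it reports no verdict.
The state is a dict: "time": time; "joint_pos": joint angles; "joint_velocities": joint speeds; "tau": joint torques, N m; "tcp_pos": TCP position; "ee_rot": TCP orientation; "wrist_force": force on the tool from outside, world axes, zero at the start; "wrist_torque": the same for the moment, N m; "width": finger opening in m.
Only numpy, scipy, OpenCV 4.12 (cv2) and the standard library are available. Lean on these libraries where they do the work, as an engineer would, in place of code of your own. Each camera call takes 0.05 s, during which the arm holds its last target.

## Working session

There is one attempt and no reset: what is moved stays moved. The work goes in short steps, Python scripts to look and compute and a shell command to move; the robot and the scene stay as the last step left them, time stands still between calls to the robot, and variables do not carry over. Pictures are saved under pics/ and viewed, and the job is handed in when it is done.

```bash
ls; mkdir -p pics; python3 - <<'E'
from cell import bot,optics,job
import cv2
s=bot.read_state();print(s)
for n in("scene","side","wrist"):
    c=optics.read_camera(n);cv2.imwrite(f"pics/{n}0.png",c["frame"])
    print(n,{k:v for k,v in c.items() if k!="frame"})
E
```

```text
pics
{'time': 0.0, 'joint_pos': array([-1.17362517,  0.33290316, -0.06467846,  1.46097228,  0.02159217,
        1.34990541, -0.08853515]), 'joint_velocities': array([-1.06622117e-03,  2.27403191e-04,  8.48835290e-04, -3.06130032e-04,
        4.97103862e-04, -8.40529926e-05,  6.83905787e-05]), 'tau': array([-5.44981085e-04, -6.25444794e+01,  4.87253687e-02, -3.91597116e+01,
        1.62213837e-02,  9.93266352e-03,  4.34623686e-06]), 'tcp_pos': array([0.25458545, 0.5704001 , 0.24948154]), 'ee_rot': array([-1.54707789,  0.3295355 , -0.32915176]), 'wrist_force': array([0.12957935, 0.30561269, 0.27709113]), 'wrist_torque': array([-0.02105777,  0.01099891,  0.00072732]), 'width': 0.08512649538024136}
scene {'fov_y': 55.173019104460366, 'cx': 257.4239948272335, 'cy': 194.77112544391318, 'R': array([[ 0.64953398, -0.76018366, -0.01504687],
       [-0.39365468, -0.31929298, -0.86202551],
       [ 0.65049335,  0.56583813, -0.5066415 ]]), 't': array([-0.35777915,  0.25843872,  1.05052414])}
side {'fov_y': 46.572988358836824, 'cx': 256.07681561583865, 'cy': 186.40884122920335, 'R': array([[-0.97460887, -0.22365739, -0.01072049],
       [-0.10852472,  0.51370146, -0.85107767],
       [ 0.19585694, -0.8283044 , -0.52493036]]), 't': array([0.54626696, 0.11915756, 1.40346133])}
wrist {'fov_y': 66.24015316704102, 'cx': 256.54064459205915, 'cy': 193.493134590476, 'mount': array([[-7.17514254e-04,  9.57305393e-01,  2.89077620e-01,
        -7.42532115e-02],
       [-5.47533641e-04, -2.89078028e-01,  9.57305382e-01,
        -1.22890143e-01],
       [ 9.99999593e-01,  5.28600535e-04,  7.31574512e-04,
         5.60700412e-04],
       [ 0.00000000e+00,  0.00000000e+00,  0.00000000e+00,
         1.00000000e+00]])}
```

View pics/scene0.png

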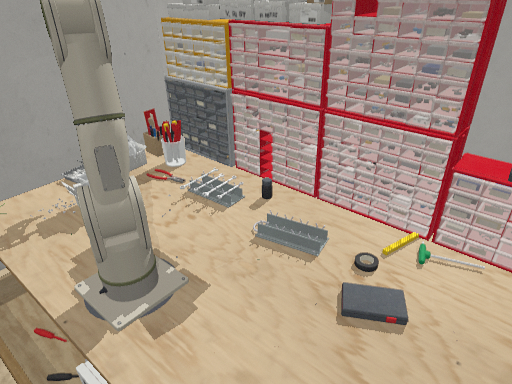

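View pics/side0.png

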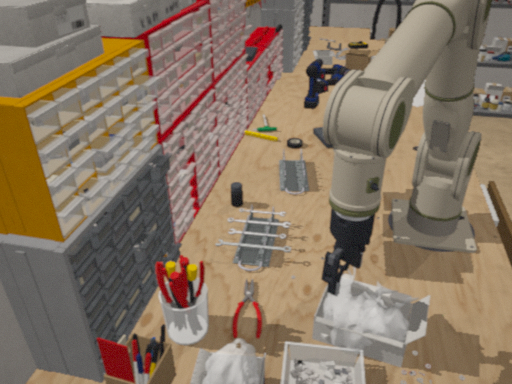

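View pics/wrist0.png

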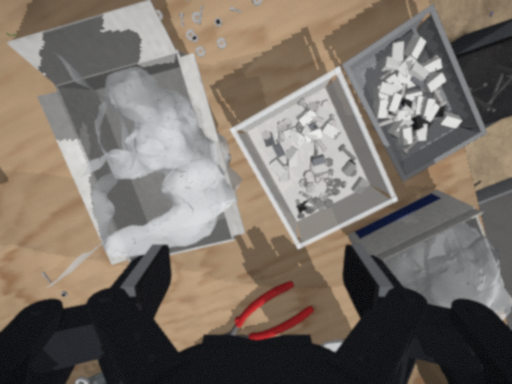

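The scene picture shows the full rack near (215,190) and the empty one near (292,233). In the side picture they are near (258,240) and (293,174). I'll zoom in on both.

```bash
python3 - <<'E'
import cv2
a=cv2.imread("pics/scene0.png")
cv2.imwrite("pics/sceneA.png",cv2.resize(a[150:270,170:345],None,fx=4.5,fy=4.5,interpolation=cv2.INTER_CUBIC))
b=cv2.imread("pics/side0.png")
cv2.imwrite("pics/sideA.png",cv2.resize(b[140:280,205:325],None,fx=4.2,fy=4.2,interpolation=cv2.INTER_CUBIC))
E
```

```text
(no output)
```

View pics/sceneA.png

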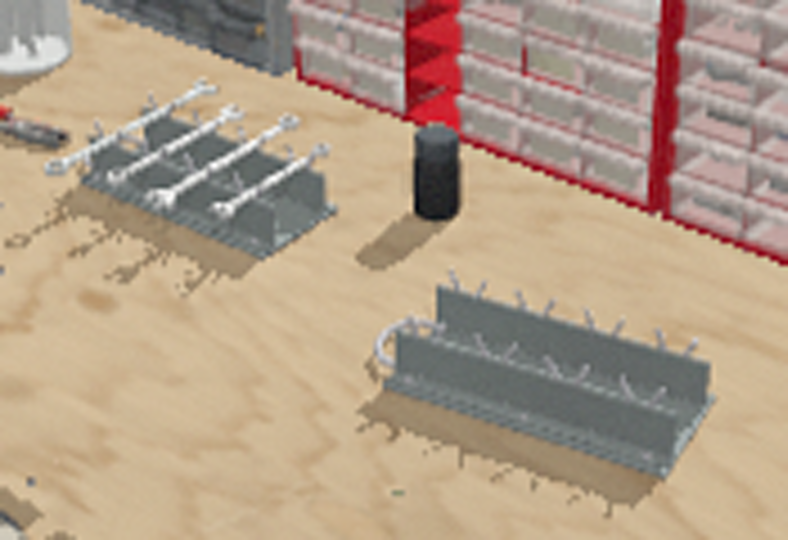

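View pics/sideA.png

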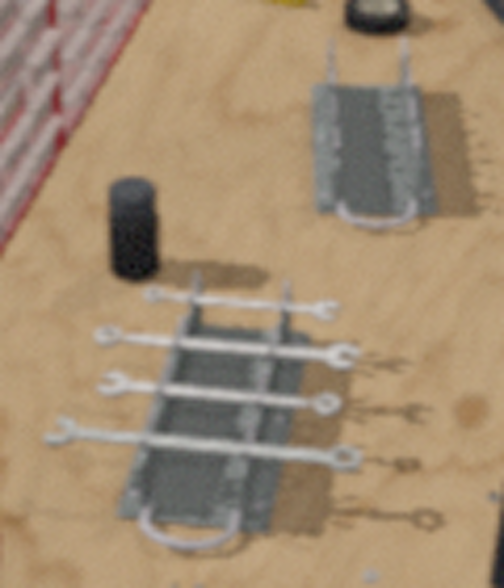

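```bash
cat > h.py <<'E'
import numpy as np, cv2
from cell import bot,optics
from scipy.spatial.transform import Rotation as Ro
def K(c):
    f=c["frame"].shape[0]/2/np.tan(np.radians(c["fov_y"]/2)); return np.array([[f,0,c["cx"]],[0,f,c["cy"]],[0,0,1]])
def look(n,save=None):
    s=bot.read_state(); c=optics.read_camera(n)
    if n=="wrist":
        Rt=Ro.from_rotvec(s["ee_rot"]).as_matrix(); M=c["mount"]
        Rwc=Rt@M[:3,:3]; o=Rt@M[:3,3]+s["tcp_pos"]; c["R"]=Rwc.T; c["t"]=-Rwc.T@o
    if save: 
        cv2.imwrite(f"pics/{save}.png",c["frame"]); np.savez(f"pics/{save}.npz",K=K(c),R=c["R"],t=c["t"])
    return c
def cam(save): 
    d=np.load(f"pics/{save}.npz"); return d["K"],d["R"],d["t"]
def plane(cm,uv,z):
    k,R,t=cm; uv=np.atleast_2d(uv).astype(float)
    o=-R.T@t; d=(R.T@np.linalg.inv(k)@np.c_[uv,np.ones(len(uv))].T).T
    return o+d*((z-o[2])/d[:,2])[:,None]
def proj(cm,X):
    k,R,t=cm; p=(R@np.atleast_2d(X).T).T+t; p=p@k.T; return p[:,:2]/p[:,2:]
def tri(ca,ua,cb,ub):
    X=cv2.triangulatePoints(ca[0]@np.c_[ca[1],ca[2]],cb[0]@np.c_[cb[1],cb[2]],np.array(ua,float).T,np.array(ub,float).T)
    return (X[:3]/X[3]).T
E
python3 - <<'E'
from h import *
look("scene","s0");look("side","d0")
S=cam("s0");D=cam("d0")
fs=lambda p:np.array(p)/4.5+[170,150]
fd=lambda p:np.array(p)/4.2+[205,140]
np.set_printoptions(precision=4,suppress=True)
# spanner ends (far-from-robot/near): A,B,C,D
far_s=fs([(210,87),(237,112),(293,121),(325,150)]);near_s=fs([(50,168),(112,177),(160,198),(220,210)])
far_d=fd([(55,433),(108,383),(105,335),(152,294)]);near_d=fd([(350,458),(330,403),(345,355),(328,311)])
a=tri(S,far_s,D,far_d);b=tri(S,near_s,D,near_d);print(a,b,np.linalg.norm(a-b,axis=1))
print("mid",(a+b)/2)
print("empty corners scene",plane(S,fs([(385,387),(668,476),(715,400)]),.003))
print("empty corners side",plane(D,fd([(318,213),(436,213)]),.003))
print("full scene",plane(S,fs([(83,183),(266,260),(336,210)]),.003))
print("full side",plane(D,fd([(120,515),(270,532)]),.003))
E
```

```text
[[0.6074 0.2803 0.0438]
 [0.5863 0.2215 0.0451]
 [0.604  0.1673 0.0458]
 [0.5839 0.1086 0.0447]] [[0.4065 0.2703 0.0478]
 [0.4296 0.2155 0.048 ]
 [0.4298 0.1568 0.0471]
 [0.4507 0.1049 0.046 ]] [0.2012 0.1569 0.1745 0.1332]
mid [[0.507  0.2753 0.0458]
 [0.5079 0.2185 0.0466]
 [0.5169 0.162  0.0465]
 [0.5173 0.1067 0.0453]]
empty corners scene [[ 0.3971 -0.1231  0.003 ]
 [ 0.444  -0.3413  0.003 ]
 [ 0.5393 -0.3215  0.003 ]]
empty corners side [[ 0.4926 -0.0933  0.003 ]
 [ 0.3957 -0.1138  0.003 ]]
full scene [[0.456  0.292  0.003 ]
 [0.4678 0.0702 0.003 ]
 [0.5661 0.0798 0.003 ]]
full side [[0.5548 0.3078 0.003 ]
 [0.4533 0.3029 0.003 ]]
```

```bash
cat >> h.py <<'E'
def yaw():  # direction angle of tool z in the world plane, deg, and of tool x
    s=bot.read_state();R=Ro.from_rotvec(s["ee_rot"]).as_matrix()
    return s,np.degrees(np.arctan2(R[1,2],R[0,2])),R
def need(x,y,z,ang):
    s,a,R=yaw(); d=(np.array([x,y,z])-s["tcp_pos"])/.15
    t=(ang-a+90)%180-90
    print("now",s["tcp_pos"].round(4),"yaw",round(a,2),"tilt",R[2].round(3),"shift",d.round(3),"turn",round(t/180,4),"t",round(s["time"],2))
E
python3 -c "
from h import *
need(.47,.19,.25,93.5)"
```

```text
now [0.2547 0.5706 0.25  ] yaw 65.95 tilt [ 0.    -1.    -0.001] shift [ 1.436 -2.537  0.   ] turn 0.1531 t 0.25
```

```bash
python3 -m crank '[[[0.33,-0.33,0.1],0.047],[[0.5,-0.6,0.2],0.09],[[0.6,-0.9,0.2],0.13],[[0.7,-1,0.2],0.153],[[0.75,-1,0.2],0.153]]'; python3 -m crank '[[[0.25,-0.25,0.0],0],[[0.4,-0.5,0.0],0],[[0.6,-0.75,0],0],[[0.75,-1,0],0],[[0.79,-1,0],0]]';python3 -m crank '[[[0,-0.3,0.0],0],[[0,-0.54,0.0],0],[[0,-0.54,0],0],[[0,-0.54,0],0]]'
python3 -c "
from h import *
need(.487,.19,.28,93.5)
look('wrist','w1')"
```

```text
time: 0.75
tcp_pos: [0.3711, 0.4161, 0.2814]
ee_rot: [-1.571, -0.045, 0.042]
wrist_force: [-0.8, -0.1, -0.0]
width: 0.0851
time: 1.25
tcp_pos: [0.489, 0.2649, 0.2805]
ee_rot: [-1.572, -0.041, 0.039]
wrist_force: [0.1, -0.8, -0.2]
width: 0.0854
time: 1.65
tcp_pos: [0.4857, 0.1902, 0.2805]
ee_rot: [-1.57, -0.047, 0.047]
wrist_force: [0.5, 1.3, 0.2]
width: 0.0856
now [0.4857 0.1902 0.2805] yaw 93.43 tilt [ 0.    -1.     0.001] shift [ 0.009 -0.001 -0.003] turn 0.0004 t 1.65
```

View pics/w1.png

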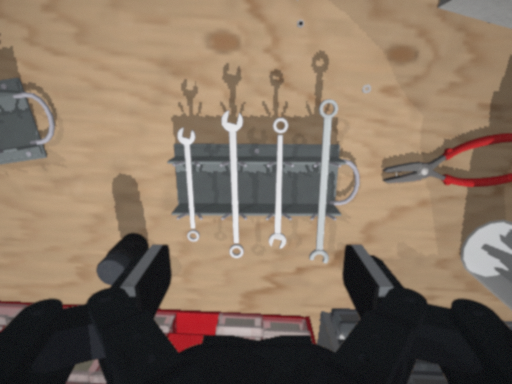

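The wrist view shows the spanners at columns about 188, 233, 280 and 325, with the loop on the right. I'll measure them, along with the rack, at their real heights.

```bash
python3 - <<'E'
from h import *
np.set_printoptions(precision=4,suppress=True)
im=cv2.imread("pics/w1.png");W=cam("w1")
hsv=cv2.cvtColor(im,cv2.COLOR_BGR2HSV)
m=((hsv[...,1]<45)&(hsv[...,2]>150)).astype(np.uint8);m[:95]=0;m[265:]=0;m[:,:150]=0;m[:,345:]=0
n,l,st,ce=cv2.connectedComponentsWithStats(m,connectivity=8)
for i in range(1,n):
    if st[i,4]<80: continue
    ys,xs=np.nonzero(l==i);P=plane(W,np.c_[xs,ys],.048)[:,:2]
    # direction by line fit
    v=cv2.fitLine(P.astype(np.float32),cv2.DIST_HUBER,0,.0005,.0005).ravel();d=v[:2]*np.sign(v[0])
    s=(P-v[2:])@d;mid=v[2:]+d*(s.min()+s.max())/2
    print(st[i],"len",s.max()-s.min(),"mid",mid,"ang",np.degrees(np.arctan2(d[1],d[0])))
cv2.imwrite("pics/w1m.png",np.vstack([cv2.resize(im[90:270,150:370],None,fx=3,fy=3,interpolation=cv2.INTER_CUBIC)]))
E
```

```text
[ 309   99   29  165 1283] len 0.21232866895260116 mid [0.5067 0.2765] ang 3.8209321
[ 221  110   22  134 1050] len 0.17018264898576674 mid [0.5045 0.1641] ang 4.2932496
[268 117  21 132 951] len 0.1695871761425606 mid [0.5088 0.2204] ang 3.3429039
[177 128  23 114 791] len 0.1467234026549941 mid [0.5166 0.1091] ang 3.946291
[229 245  15  14 126] len 0.019717731151425437 mid [0.6014 0.1709] ang -63.342194
```

View pics/w1m.png

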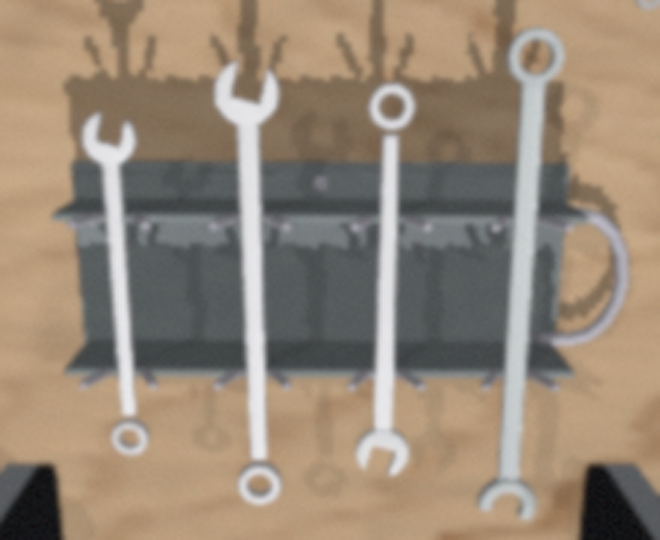

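```bash
python3 -m crank '[[[0,-0.33,0],0.02],[[-0.05,-0.66,0.0],0.047],[[-0.1,-0.99,0],0.047],[[-0.1,-1,0],0.047]]'; python3 -m crank '[[[0,-0.33,0.0],0],[[-0.1,-0.66,0.0],0],[[-0.15,-0.99,0],0],[[-0.15,-1,0],0]]';python3 -m crank '[[[0,-0.3,0.0],0],[[0,-0.6,0.0],0],[[0,-0.78,0],0],[[0,-0.78,0],0],[[0,-0.78,0],0]]'
python3 -c "
from h import *
need(.4445,-.227,.28,102)
look('wrist','w2')
im=cv2.imread('pics/w2.png');cv2.imwrite('pics/w2m.png',cv2.resize(im[90:280,110:370],None,fx=3,fy=3,interpolation=cv2.INTER_CUBIC))"
```

```text
time: 2.1
tcp_pos: [0.4705, 0.0348, 0.2808]
ee_rot: [-1.566, -0.159, 0.158]
wrist_force: [0.4, 0.6, 0.1]
width: 0.0853
time: 2.5
tcp_pos: [0.4476, -0.1149, 0.2808]
ee_rot: [-1.566, -0.159, 0.158]
wrist_force: [0.4, 0.6, 0.9]
width: 0.0855
time: 3.0
tcp_pos: [0.4492, -0.2259, 0.2801]
ee_rot: [-1.564, -0.164, 0.165]
wrist_force: [-0.5, 0.4, 0.0]
width: 0.0852
now [ 0.4492 -0.2259  0.2801] yaw 102.02 tilt [-0.001 -1.     0.   ] shift [-0.031 -0.007 -0.001] turn -0.0001 t 3.0
```

View pics/w2m.png

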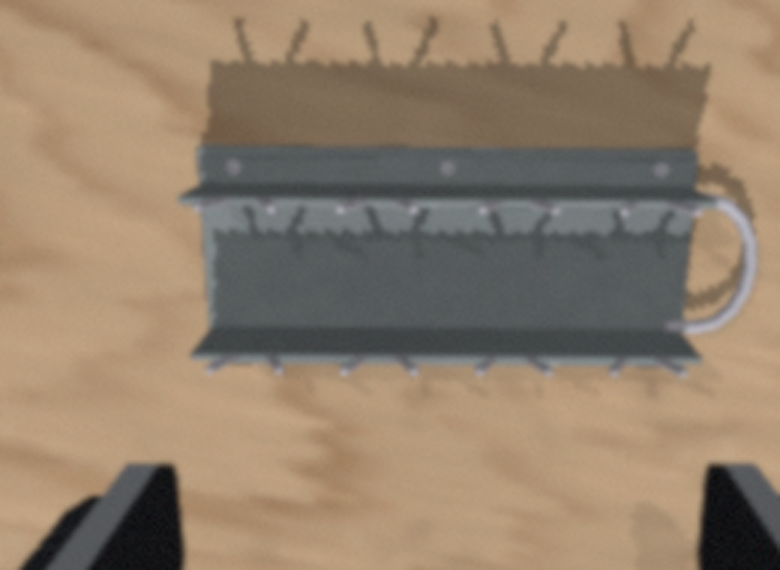

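```bash
python3 - <<'E'
from h import *
np.set_printoptions(precision=4,suppress=True)
def rack(name,org,pts,extra=None):
    W=cam(name);p=plane(W,np.array(pts)/3.+org,.045)[:,:2]
    nl,nr,fl,fr=p
    d=(nr-nl)/np.linalg.norm(nr-nl)+(fr-fl)/np.linalg.norm(fr-fl);d/=np.linalg.norm(d)
    print(name,"len",np.linalg.norm(nr-nl),np.linalg.norm(fr-fl),"gap",np.linalg.norm(fl-nl),"c",p.mean(0),"yang",np.degrees(np.arctan2(d[1],d[0])))
    c=p.mean(0)
    for y in(.084,.028,-.028,-.084): print(y,c+d*y)
    return d,c
d,c=rack("w2",[110,90],[(180,199),(715,199),(192,357),(700,357)])
W=cam("w2")
print("base corners",plane(W,np.array([(200,147),(697,150)])/3.+[110,90],.005))
pt=np.array([(197,207),(272,210),(340,210),(413,210),(484,210),(555,210),(625,212),(695,212), (210,370),(278,370),(345,371),(413,370),(480,371),(547,371),(614,371),(684,372)])/3.+[110,90]
P=plane(W,pt,.061)[:,:2]
e=np.array([d[1],-d[0]])
print("prong tips y:",(P-c)@d);print("x:",(P-c)@e)
rack("w1",[150,90],[(55,216),(588,216),(68,372),(573,372)])
E
```

```text
w2 len 0.21830012093231393 0.21865759317989542 gap 0.06841076082665212 c [ 0.4689 -0.2175] yang 102.04098545688603
0.084 [ 0.4514 -0.1353]
0.028 [ 0.463  -0.1901]
-0.028 [ 0.4747 -0.2449]
-0.084 [ 0.4864 -0.2997]
base corners [[ 0.4421 -0.3355  0.005 ]
 [ 0.3971 -0.1183  0.005 ]]
prong tips y: [-0.0978 -0.0686 -0.042  -0.0135  0.0143  0.0421  0.0695  0.097  -0.0978
 -0.0698 -0.0421 -0.014   0.0137  0.0414  0.069   0.098 ]
x: [-0.0338 -0.0326 -0.0326 -0.0326 -0.0326 -0.0326 -0.0318 -0.0318  0.0341
  0.0341  0.0346  0.0341  0.0346  0.0346  0.0346  0.035 ]
w1 len 0.21894022914041358 0.21876494885362716 gap 0.06835865884479526 c [0.5136 0.1937] yang 93.44689999060672
0.084 [0.5086 0.2776]
0.028 [0.5119 0.2217]
-0.028 [0.5153 0.1658]
-0.084 [0.5187 0.1099]
```

Measurements agree (prong tips mid-place at ±83 and ±28 mm). From the loop, the full rack holds 218, 170, 192, 148. I'll start with 218.

```bash
python3 -m crank '[[[0.1,0.33,0],0],[[0.15,0.66,-0.1],-0.02],[[0.2,0.99,-0.2],-0.046],[[0.2,1,-0.3],-0.046]]' 0.29; python3 -m crank '[[[0,0.33,0.0],0],[[0.1,0.66,-0.1],0],[[0.1,0.99,-0.2],0],[[0.1,1,-0.3],0]]';python3 -m crank '[[[0.08,0.33,0.0],0],[[0.08,0.66,-0.1],0],[[0.08,1,-0.2],0],[[0.08,1,-0.2],0],[[0.08,1,-0.2],0]]'; python3 -m crank '[[[0,0.3,0.0],0],[[0,0.35,0],0],[[0,0.35,0],0],[[0,0.35,0],0],[[0,0.35,0],0]]'
python3 -c "
from h import *
need(.507,.2765,.0465,93.8)
look('wrist','w3')"
```

```text
time: 3.45
tcp_pos: [0.4792, -0.0688, 0.2349]
ee_rot: [-1.568, -0.057, 0.056]
wrist_force: [0.0, -0.5, -0.7]
width: 0.0305
time: 3.85
tcp_pos: [0.4924, 0.0816, 0.1898]
ee_rot: [-1.568, -0.059, 0.059]
wrist_force: [0.3, -0.2, -1.1]
width: 0.0305
time: 4.35
tcp_pos: [0.5034, 0.2263, 0.1595]
ee_rot: [-1.57, -0.054, 0.056]
wrist_force: [0.5, -0.4, -0.7]
width: 0.0301
time: 4.85
tcp_pos: [0.5057, 0.2736, 0.1606]
ee_rot: [-1.571, -0.049, 0.048]
wrist_force: [-0.4, 0.6, -0.5]
width: 0.0306
now [0.5057 0.2736 0.1606] yaw 93.55 tilt [ 0. -1. -0.] shift [ 0.009  0.02  -0.761] turn 0.0014 t 4.85
```

View pics/w3.png

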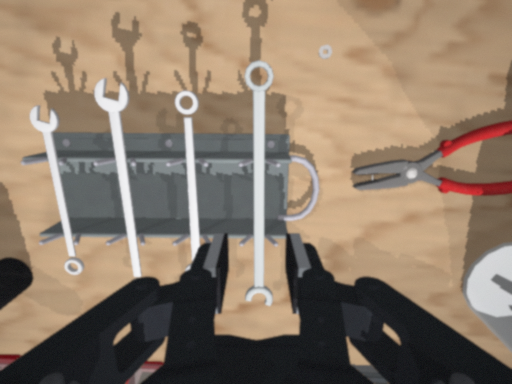

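The fingers (columns 225 and 295) straddle the 218 spanner at column 259. Going down to grip it.

```bash
python3 -m crank '[[[0.01,0.018,-0.25],0],[[0.01,0.018,-0.45],0],[[0.01,0.018,-0.6],0],[[0.01,0.018,-0.7],0],[[0.01,0.018,-0.755],0],[[0.01,0.018,-0.755],0]]'
python3 -c "
from h import *
need(.507,.2765,.0465,93.8)"
python3 -m crank '[[[0,0,0],0],[[0,0,0],0],[[0,0,0],0],[[0,0,0],0]]' 1
python3 -c "
from h import *
print(bot.read_state()['width']);look('wrist','w4')"
```

```text
time: 5.5
tcp_pos: [0.5066, 0.2775, 0.0466]
ee_rot: [-1.571, -0.049, 0.051]
wrist_force: [0.3, -0.6, -0.1]
width: 0.0303
now [0.5066 0.2775 0.0466] yaw 93.64 tilt [-0.001 -1.    -0.001] shift [ 0.003 -0.007 -0.001] turn 0.0009 t 5.5
time: 5.9
tcp_pos: [0.5077, 0.2774, 0.0483]
ee_rot: [-1.57, -0.051, 0.048]
wrist_force: [-0.9, -4.8, 7.3]
width: 0.0068
0.006789319451412197
```

View pics/w4.png

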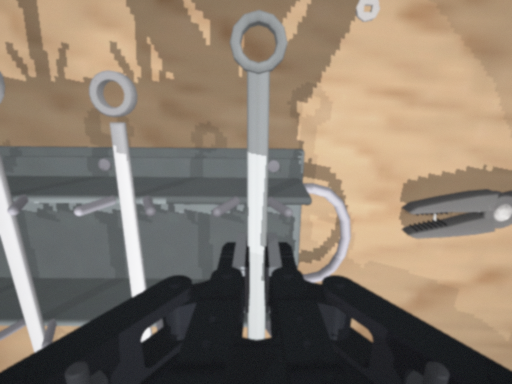

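It has closed to 6.8 mm, with the spanner between the pads. Lifting and checking.

```bash
python3 -m crank '[[[0,0,0.1],0],[[0,0,0.25],0],[[0,0,0.45],0],[[0,0,0.7],0],[[0,0,0.7],0],[[0,0,0.7],0]]'
python3 -c "
from h import *
need(.4514,-.1353,.15,102.04);print(bot.read_state()['width']);look('wrist','w5');look('side','d5')
im=cv2.imread('pics/d5.png')[100:300,180:420];cv2.imwrite('pics/d5m.png',np.hstack([cv2.resize(im,None,fx=2,fy=2),cv2.resize(cv2.imread('pics/w5.png')[:,200:360],None,fx=400/384,fy=400/384)]))"
```

```text
time: 6.55
tcp_pos: [0.5071, 0.2787, 0.1538]
ee_rot: [-1.568, -0.052, 0.049]
wrist_force: [0.4, 0.7, -2.4]
width: 0.0068
now [0.5071 0.2787 0.1538] yaw 93.7 tilt [ 0.002 -1.     0.002] shift [-0.371 -2.76  -0.026] turn 0.0463 t 6.55
0.006840673104406915
```

View pics/d5m.png

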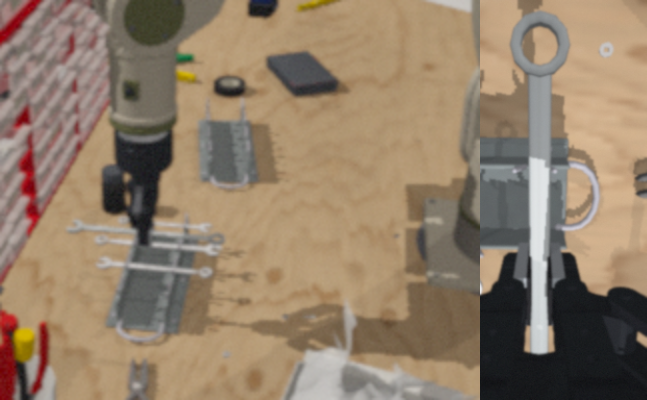

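```bash
python3 -m crank '[[[0,-0.25,0],0],[[-0.05,-0.55,0],0.02],[[-0.1,-0.85,0],0.046],[[-0.15,-1,0],0.046]]'; python3 -m crank '[[[-0.05,-0.3,0.0],0],[[-0.1,-0.6,0],0],[[-0.1,-0.9,0],0],[[-0.12,-1,0],0]]';python3 -m crank '[[[-0.05,-0.3,0.0],0],[[-0.1,-0.55,0],0],[[-0.1,-0.7,-0.1],0],[[-0.1,-0.76,-0.3],0],[[-0.1,-0.76,-0.35],0],[[-0.1,-0.76,-0.35],0],[[-0.1,-0.76,-0.35],0]]'
python3 -c "
from h import *
need(.4514,-.1353,.0475,102.04);print(bot.read_state()['width']);look('wrist','w6')"
```

```text
time: 7.05
tcp_pos: [0.4832, 0.1237, 0.151]
ee_rot: [-1.566, -0.161, 0.165]
wrist_force: [0.4, -0.2, -0.9]
width: 0.0071
time: 7.45
tcp_pos: [0.4651, -0.0266, 0.1514]
ee_rot: [-1.566, -0.159, 0.161]
wrist_force: [0.4, 0.8, -0.9]
width: 0.0065
time: 8.15
tcp_pos: [0.4515, -0.1351, 0.1001]
ee_rot: [-1.564, -0.165, 0.165]
wrist_force: [0.5, 0.1, -1.0]
width: 0.0069
now [ 0.4515 -0.1351  0.1001] yaw 102.02 tilt [-0. -1.  0.] shift [-0.001 -0.001 -0.35 ] turn 0.0001 t 8.15
0.006943663777925229
```

View pics/w6.png

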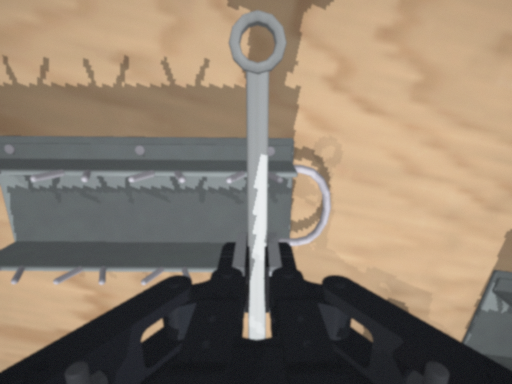

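```bash
python3 -m crank '[[[0,0,-0.12],0],[[0,0,-0.22],0],[[0,0,-0.3],0],[[0,0,-0.34],0],[[0,0,-0.34],0],[[0,0,-0.34],0]]'; python3 -c "
from h import *
need(.4514,-.1353,.0475,102.04)"
python3 -m crank '[[[0,0,0],0],[[0,0,0],0],[[0,0,0],0]]' 0.29
python3 -m crank '[[[0,0,0.2],0],[[0,0,0.5],0],[[0,0,0.75],0],[[0,0,0.75],0],[[0,0,0.75],0]]'
python3 -c "
from h import *
need(.515,.165,.16,93.8);print(bot.read_state()['width']);look('wrist','w7')"
```

```text
time: 8.8
tcp_pos: [0.4517, -0.136, 0.049]
ee_rot: [-1.565, -0.164, 0.163]
wrist_force: [0.4, -0.6, -0.4]
width: 0.0067
now [ 0.4517 -0.136   0.049 ] yaw 101.96 tilt [ 0.001 -1.    -0.   ] shift [-0.002  0.005 -0.01 ] turn 0.0004 t 8.8
time: 9.1
tcp_pos: [0.4515, -0.136, 0.0489]
ee_rot: [-1.565, -0.164, 0.163]
wrist_force: [-0.1, 0.0, 0.8]
width: 0.0305
time: 9.6
tcp_pos: [0.4517, -0.136, 0.1618]
ee_rot: [-1.564, -0.165, 0.162]
wrist_force: [0.0, -0.1, -0.8]
width: 0.03
now [ 0.4517 -0.136   0.1618] yaw 101.96 tilt [ 0.002 -1.    -0.   ] shift [ 0.422  2.007 -0.012] turn -0.0453 t 9.6
0.03002847073572666
```

View pics/w7.png

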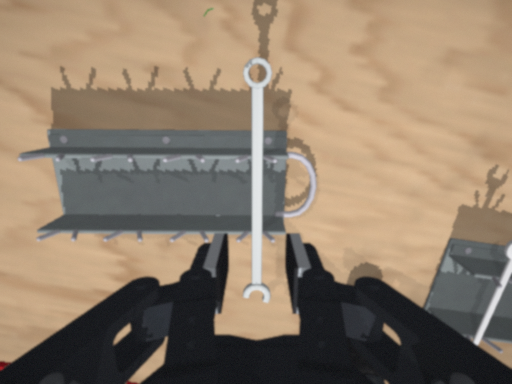

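The 218 spanner is seated at the loop end (column 258, ring at row 72, jaw at row 293). Next is 192.

```bash
python3 -m crank '[[[0.05,0.25,0],0],[[0.15,0.55,0],-0.02],[[0.2,0.85,0],-0.045],[[0.25,1,0],-0.045]]'; python3 -m crank '[[[0.05,0.3,0.0],0],[[0.1,0.6,0],0],[[0.172,0.9,0],0],[[0.172,1,0],0],[[0.172,1.0,0],0],[[0.172,1.0,0],0]]'
python3 -c "
from h import *
need(.515,.165,.0465,93.8);look('wrist','w8')"
```

```text
time: 10.05
tcp_pos: [0.488, 0.018, 0.1595]
ee_rot: [-1.57, -0.051, 0.056]
wrist_force: [0.6, -1.3, -0.1]
width: 0.0304
time: 10.65
tcp_pos: [0.514, 0.1626, 0.1599]
ee_rot: [-1.572, -0.051, 0.054]
wrist_force: [-0.4, -0.4, -0.8]
width: 0.0303
now [0.514  0.1626 0.1599] yaw 93.81 tilt [-0.002 -1.    -0.001] shift [ 0.007  0.016 -0.756] turn -0.0001 t 10.65
```

View pics/w8.png

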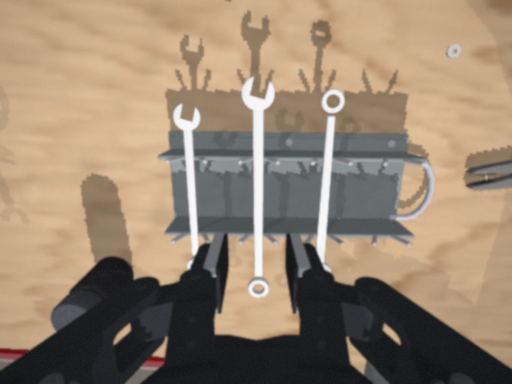

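```bash
python3 -c "
from h import *
W=cam('w8');print(plane(W,[(258,77),(259,298)],.049).round(4), plane(W,[(115,270)],.078).round(3))"
python3 -m crank '[[[0.007,0.016,-0.25],0],[[0.007,0.016,-0.45],0],[[0.007,0.016,-0.6],0],[[0.007,0.016,-0.7],0],[[0.007,0.016,-0.755],0],[[0.007,0.016,-0.755],0]]'
python3 -m crank '[[[0,0,0],0],[[0,0,0],0],[[0,0,0],0],[[0,0,0],0]]' 1
python3 -m crank '[[[0,0,0.1],0],[[0,0,0.25],0],[[0,0,0.45],0],[[0,0,0.7],0],[[0,0,0.7],0],[[0,0,0.7],0]]'
python3 -c "
from h import *
need(.463,-.1901,.15,102.04);look('wrist','w9')"
```

```text
[[0.4204 0.1582 0.049 ]
 [0.6114 0.1723 0.049 ]] [[0.572 0.055 0.078]]
time: 11.3
tcp_pos: [0.5151, 0.1648, 0.047]
ee_rot: [-1.571, -0.05, 0.053]
wrist_force: [-1.1, 0.6, 0.2]
width: 0.0302
time: 11.7
tcp_pos: [0.5163, 0.1659, 0.0488]
ee_rot: [-1.57, -0.053, 0.051]
wrist_force: [-1.3, -3.9, 6.4]
width: 0.0066
time: 12.3
tcp_pos: [0.5159, 0.1669, 0.1537]
ee_rot: [-1.569, -0.055, 0.052]
wrist_force: [-0.4, -0.2, -1.3]
width: 0.0066
now [0.5159 0.1669 0.1537] yaw 93.88 tilt [ 0.002 -1.     0.001] shift [-0.353 -2.38  -0.025] turn 0.0454 t 12.3
```

View pics/w9.png

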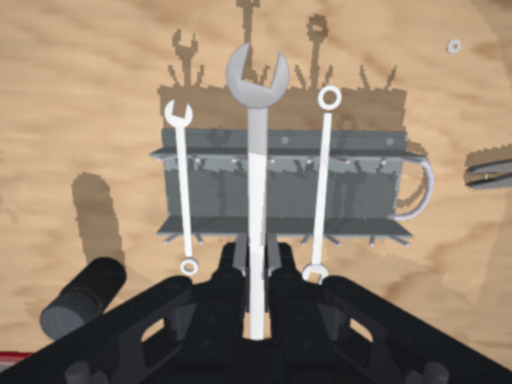

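Spanner 192 is held straight (column 258). Carrying it to the second place.

```bash
python3 -m crank '[[[0,-0.25,0],0],[[-0.05,-0.55,0],0.02],[[-0.1,-0.85,0],0.0455],[[-0.15,-1,0],0.0455]]'; python3 -m crank '[[[-0.05,-0.3,0.0],0],[[-0.1,-0.6,0],0],[[-0.1,-0.9,0],0],[[-0.12,-1,0],0]]';python3 -m crank '[[[-0.05,-0.25,0.0],0],[[-0.08,-0.38,0],0],[[-0.08,-0.38,-0.1],0],[[-0.08,-0.38,-0.3],0],[[-0.08,-0.38,-0.35],0],[[-0.08,-0.38,-0.35],0],[[-0.08,-0.38,-0.35],0]]'
python3 -c "
from h import *
need(.463,-.1901,.0485,102.04);look('wrist','w10')"
```

```text
time: 12.75
tcp_pos: [0.4917, 0.0123, 0.1515]
ee_rot: [-1.566, -0.162, 0.166]
wrist_force: [-0.1, -0.1, -0.9]
width: 0.0066
time: 13.15
tcp_pos: [0.4736, -0.1382, 0.1519]
ee_rot: [-1.566, -0.16, 0.162]
wrist_force: [-0.5, 1.2, -1.1]
width: 0.0065
time: 13.85
tcp_pos: [0.4633, -0.1906, 0.1008]
ee_rot: [-1.565, -0.165, 0.165]
wrist_force: [0.3, -1.5, -1.1]
width: 0.0067
now [ 0.4633 -0.1906  0.1008] yaw 102.05 tilt [-0. -1. -0.] shift [-0.002  0.003 -0.349] turn -0.0001 t 13.85
```

View pics/w10.png

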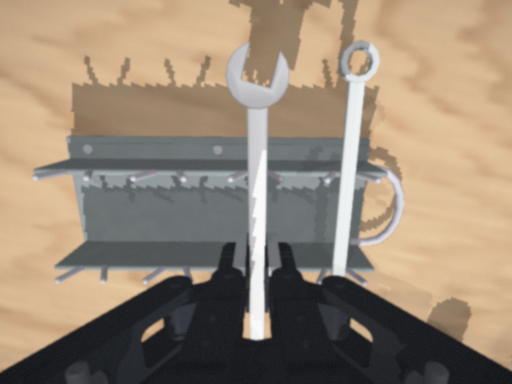

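The 192 spanner is between the second pair of prongs, so I'll lower it, release it and go for 170.

```bash
python3 -m crank '[[[0,0,-0.12],0],[[0,0,-0.22],0],[[0,0,-0.3],0],[[0,0,-0.345],0],[[0,0,-0.345],0],[[0,0,-0.345],0]]'
python3 -m crank '[[[0,0,0],0],[[0,0,0],0],[[0,0,0],0]]' 0.29
python3 -m crank '[[[0,0,0.2],0],[[0,0,0.5],0],[[0,0,0.75],0],[[0,0,0.75],0],[[0,0,0.75],0]]'
python3 -c "
from h import *
need(.509,.2204,.16,93.5);look('wrist','w11')"
```

```text
time: 14.5
tcp_pos: [0.4636, -0.1908, 0.0491]
ee_rot: [-1.565, -0.166, 0.164]
wrist_force: [0.0, -0.6, -1.9]
width: 0.0065
time: 14.8
tcp_pos: [0.4633, -0.1907, 0.0488]
ee_rot: [-1.565, -0.165, 0.165]
wrist_force: [0.9, 0.1, 0.9]
width: 0.0301
time: 15.3
tcp_pos: [0.4635, -0.1906, 0.1618]
ee_rot: [-1.565, -0.167, 0.164]
wrist_force: [-0.7, 0.4, 0.2]
width: 0.0301
now [ 0.4635 -0.1906  0.1618] yaw 102.05 tilt [ 0.002 -1.    -0.   ] shift [ 0.303  2.74  -0.012] turn -0.0475 t 15.3
```

View pics/w11.png

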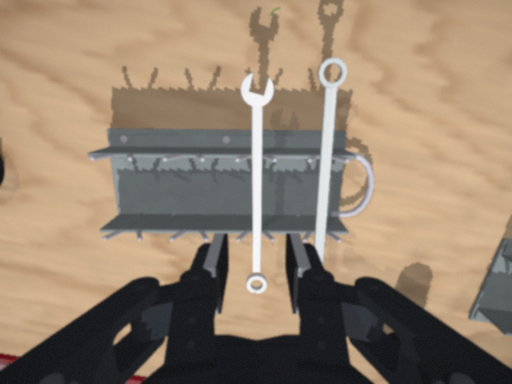

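Both look well seated. Now to 170.

```bash
python3 -m crank '[[[0.05,0.3,0],0],[[0.1,0.6,0],-0.02],[[0.12,0.9,0],-0.0475],[[0.15,1,0],-0.0475]]'; python3 -m crank '[[[0.05,0.3,0.0],0],[[0.1,0.6,0],0],[[0.12,0.9,0],0],[[0.12,1,0],0]]'; python3 -m crank '[[[0.03,0.3,0.0],0],[[0.033,0.6,0],0],[[0.033,0.74,0],0],[[0.033,0.74,0],0],[[0.033,0.74,0],0],[[0.033,0.74,0],0]]'
python3 -c "
from h import *
need(.509,.2204,.0465,93.5);look('wrist','w12')"
```

```text
time: 15.75
tcp_pos: [0.4847, -0.0359, 0.1596]
ee_rot: [-1.569, -0.047, 0.052]
wrist_force: [0.3, 0.1, -0.4]
width: 0.0301
time: 16.15
tcp_pos: [0.5028, 0.1139, 0.1596]
ee_rot: [-1.57, -0.051, 0.054]
wrist_force: [-0.4, 0.8, 0.5]
width: 0.0303
time: 16.75
tcp_pos: [0.5088, 0.2182, 0.1605]
ee_rot: [-1.571, -0.045, 0.047]
wrist_force: [-0.6, -1.1, 0.7]
width: 0.0305
now [0.5088 0.2182 0.1605] yaw 93.36 tilt [-0.001 -1.    -0.001] shift [ 0.002  0.014 -0.76 ] turn 0.0008 t 16.75
```

View pics/w12.png

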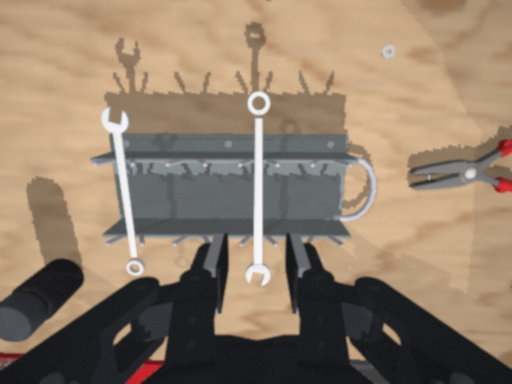

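Spanner 170 is centred between the fingers (column 258).

```bash
python3 -m crank '[[[0.002,0.012,-0.25],0],[[0.002,0.012,-0.45],0],[[0.002,0.012,-0.6],0],[[0.002,0.012,-0.7],0],[[0.002,0.012,-0.757],0],[[0.002,0.012,-0.757],0]]'
python3 -m crank '[[[0,0,0],0],[[0,0,0],0],[[0,0,0],0],[[0,0,0],0]]' 1
python3 -m crank '[[[0,0,0.1],0],[[0,0,0.25],0],[[0,0,0.45],0],[[0,0,0.7],0],[[0,0,0.7],0],[[0,0,0.7],0]]'
python3 -c "
from h import *
need(.4747,-.2449,.15,102.04);look('wrist','w13')"
```

```text
time: 17.4
tcp_pos: [0.5087, 0.2215, 0.047]
ee_rot: [-1.571, -0.047, 0.048]
wrist_force: [-1.6, -0.0, 0.1]
width: 0.0301
time: 17.8
tcp_pos: [0.5096, 0.222, 0.0487]
ee_rot: [-1.57, -0.049, 0.046]
wrist_force: [-0.8, -3.1, 6.1]
width: 0.0059
time: 18.4
tcp_pos: [0.5092, 0.2228, 0.1542]
ee_rot: [-1.568, -0.05, 0.046]
wrist_force: [0.0, 0.6, 0.5]
width: 0.0058
now [0.5092 0.2228 0.1542] yaw 93.51 tilt [ 0.002 -1.     0.002] shift [-0.23  -3.118 -0.028] turn 0.0474 t 18.4
```

View pics/w13.png

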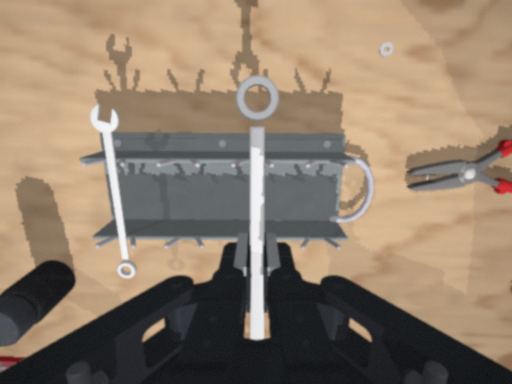

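Spanner 170 is held straight. Carrying it to the third place.

```bash
python3 -m crank '[[[0,-0.25,0],0],[[0,-0.55,0],0.02],[[-0.05,-0.85,0],0.0475],[[-0.1,-1,0],0.0475]]'; python3 -m crank '[[[-0.03,-0.3,0.0],0],[[-0.06,-0.6,0],0],[[-0.08,-0.9,0],0],[[-0.08,-1,0],0]]';python3 -m crank '[[[-0.03,-0.3,0.0],0],[[-0.05,-0.6,0],0],[[-0.05,-0.9,0],0],[[-0.05,-1,0],0],[[-0.05,-1,0],0]]'
python3 -m crank '[[[0,-0.11,0],0],[[0,-0.115,-0.1],0],[[0,-0.115,-0.25],0],[[0,-0.115,-0.35],0],[[0,-0.115,-0.35],0],[[0,-0.115,-0.35],0]]'
python3 -c "
from h import *
need(.4747,-.2449,.0485,102.04);look('wrist','w14')"
```

```text
time: 18.85
tcp_pos: [0.4927, 0.0679, 0.1514]
ee_rot: [-1.566, -0.162, 0.166]
wrist_force: [0.1, -0.2, -0.1]
width: 0.0056
time: 19.25
tcp_pos: [0.4801, -0.0826, 0.1518]
ee_rot: [-1.566, -0.159, 0.162]
wrist_force: [0.6, 0.1, -0.9]
width: 0.0054
time: 19.75
tcp_pos: [0.4729, -0.2304, 0.1516]
ee_rot: [-1.565, -0.16, 0.163]
wrist_force: [0.2, 0.2, -0.5]
width: 0.0054
time: 20.35
tcp_pos: [0.4743, -0.2442, 0.0999]
ee_rot: [-1.564, -0.165, 0.167]
wrist_force: [-0.0, -0.6, -0.9]
width: 0.0057
now [ 0.4743 -0.2442  0.0999] yaw 102.1 tilt [-0.001 -1.     0.001] shift [ 0.003 -0.005 -0.343] turn -0.0003 t 20.35
```

View pics/w14.png

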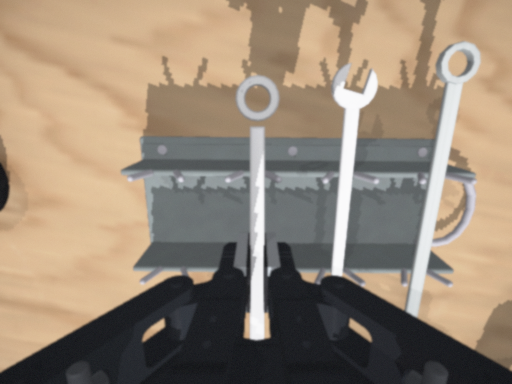

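The 170 spanner is over the third place (column 257). Lowering it.

```bash
python3 -m crank '[[[0,0,-0.12],0],[[0,-0.004,-0.22],0],[[0,-0.004,-0.3],0],[[0,-0.004,-0.34],0],[[0,-0.004,-0.34],0],[[0,-0.004,-0.34],0]]'
python3 -m crank '[[[0,0,0],0],[[0,0,0],0],[[0,0,0],0]]' 0.29
python3 -m crank '[[[0,0,0.2],0],[[0,0,0.5],0],[[0,0,0.75],0],[[0,0,0.75],0],[[0,0,0.75],0]]'
python3 -c "
from h import *
need(.5166,.1091,.16,93.8)"
python3 -m crank '[[[0.05,0.3,0],0],[[0.1,0.6,0],-0.02],[[0.12,0.9,0],-0.046],[[0.12,1,0],-0.046]]'; python3 -m crank '[[[0.05,0.3,0.0],0],[[0.1,0.6,0],0],[[0.12,0.9,0],0],[[0.12,1,0],0]]'
python3 -c "
from h import *
need(.5166,.1091,.16,93.8)"
```

```text
time: 21.0
tcp_pos: [0.4744, -0.2458, 0.0491]
ee_rot: [-1.565, -0.165, 0.165]
wrist_force: [-0.5, -0.1, -0.6]
width: 0.0057
time: 21.3
tcp_pos: [0.4745, -0.2457, 0.0492]
ee_rot: [-1.565, -0.165, 0.165]
wrist_force: [-0.8, 0.2, -0.5]
width: 0.0306
time: 21.8
tcp_pos: [0.4748, -0.2457, 0.1622]
ee_rot: [-1.565, -0.167, 0.164]
wrist_force: [0.1, -0.4, -0.5]
width: 0.0305
now [ 0.4748 -0.2457  0.1622] yaw 102.05 tilt [ 0.002 -1.    -0.   ] shift [ 0.279  2.365 -0.014] turn -0.0458 t 21.8
time: 22.2
tcp_pos: [0.4919, -0.0905, 0.1599]
ee_rot: [-1.569, -0.052, 0.056]
wrist_force: [0.7, -0.6, -1.0]
width: 0.0301
time: 22.6
tcp_pos: [0.5094, 0.0595, 0.1599]
ee_rot: [-1.569, -0.054, 0.058]
wrist_force: [-0.5, -0.6, 0.1]
width: 0.0304
now [0.5094 0.0595 0.1599] yaw 94.11 tilt [-0.003 -1.     0.001] shift [0.048 0.331 0.001] turn -0.0017 t 22.6
```

```bash
python3 -m crank '[[[0.04,0.3,0],0],[[0.04,0.365,0],0],[[0.04,0.365,0],0],[[0.04,0.365,0],0],[[0.04,0.365,0],0]]'
python3 -c "
from h import *
need(.5166,.1091,.0465,93.8);look('wrist','w15')"
```

```text
time: 23.1
tcp_pos: [0.5162, 0.1071, 0.1612]
ee_rot: [-1.571, -0.049, 0.05]
wrist_force: [0.4, -0.4, 0.5]
width: 0.0303
now [0.5162 0.1071 0.1612] yaw 93.61 tilt [-0.001 -1.    -0.001] shift [ 0.003  0.014 -0.764] turn 0.001 t 23.1
```

View pics/w15.png

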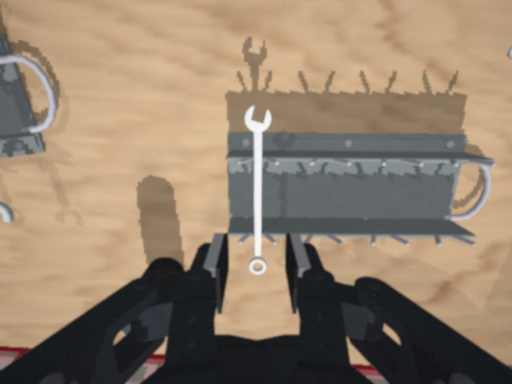

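```bash
python3 -c "
from h import *
S=cam('s0');D=cam('d0')
print(tri(S,[np.array((437,135))/4.5+[170,150]],D,[np.array((132,187))/4.2+[205,140]]), plane(S,np.array((437,210))/4.5+[170,150],0),plane(D,np.array((136,270))/4.2+[205,140],0))
W=cam('w15');print(plane(W,[(258,106),(259,276)],.049).round(4))"
```

```text
[[0.62393635 0.01235054 0.07584729]] [[0.62625404 0.01362639 0.        ]] [[0.62152059 0.01720925 0.        ]]
[[0.4433 0.1044 0.049 ]
 [0.5914 0.115  0.049 ]]
```

The pot is at about (0.624, 0.014), well clear. Gripping 148.

```bash
python3 -m crank '[[[0.007,0.013,-0.25],0],[[0.007,0.013,-0.45],0],[[0.007,0.013,-0.6],0],[[0.007,0.013,-0.7],0],[[0.007,0.013,-0.76],0],[[0.007,0.013,-0.76],0]]'
python3 -m crank '[[[0,0,0],0],[[0,0,0],0],[[0,0,0],0],[[0,0,0],0]]' 1
python3 -m crank '[[[0,0,0.1],0],[[0,0,0.25],0],[[0,0,0.45],0],[[0,0,0.7],0],[[0,0,0.7],0],[[0,0,0.7],0]]'
python3 -c "
from h import *
need(.4864,-.2997,.15,102.04);look('wrist','w16')"
```

```text
time: 23.75
tcp_pos: [0.5169, 0.1101, 0.0467]
ee_rot: [-1.571, -0.049, 0.052]
wrist_force: [0.5, 0.2, -0.6]
width: 0.0301
time: 24.15
tcp_pos: [0.5181, 0.1106, 0.0485]
ee_rot: [-1.57, -0.052, 0.05]
wrist_force: [-1.3, -3.3, 6.3]
width: 0.005
time: 24.75
tcp_pos: [0.5177, 0.1115, 0.1533]
ee_rot: [-1.569, -0.053, 0.051]
wrist_force: [-0.6, 0.3, -1.9]
width: 0.0048
now [0.5177 0.1115 0.1533] yaw 93.78 tilt [ 0.002 -1.     0.001] shift [-0.209 -2.741 -0.022] turn 0.0459 t 24.75
```

View pics/w16.png

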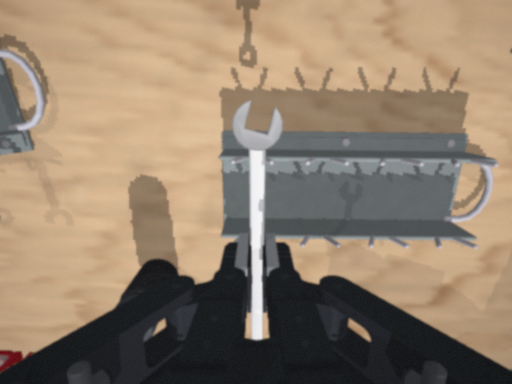

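Spanner 148 is held straight. Carrying it to the far place.

```bash
python3 -m crank '[[[0,-0.25,0],0],[[0,-0.55,0],0.02],[[-0.05,-0.85,0],0.046],[[-0.1,-1,0],0.046]]'; python3 -m crank '[[[-0.03,-0.3,0.0],0],[[-0.06,-0.6,0],0],[[-0.08,-0.9,0],0],[[-0.08,-1,0],0]]';python3 -m crank '[[[-0.02,-0.3,0.0],0],[[-0.02,-0.6,0],0],[[-0.025,-0.735,0],0],[[-0.025,-0.735,-0.1],0],[[-0.025,-0.735,-0.3],0],[[-0.025,-0.735,-0.35],0],[[-0.025,-0.735,-0.35],0],[[-0.025,-0.735,-0.35],0]]'
python3 -c "
from h import *
need(.4864,-.2997,.0485,102.04);look('wrist','w17')"
```

```text
time: 25.2
tcp_pos: [0.5009, -0.0431, 0.1512]
ee_rot: [-1.566, -0.162, 0.166]
wrist_force: [0.1, -0.7, -1.3]
width: 0.0049
time: 25.6
tcp_pos: [0.4883, -0.1938, 0.1514]
ee_rot: [-1.566, -0.159, 0.162]
wrist_force: [-0.4, 0.8, -1.3]
width: 0.0049
time: 26.4
tcp_pos: [0.4869, -0.2988, 0.1004]
ee_rot: [-1.564, -0.165, 0.165]
wrist_force: [1.1, -0.1, -0.9]
width: 0.0048
now [ 0.4869 -0.2988  0.1004] yaw 102.08 tilt [ 0. -1.  0.] shift [-0.004 -0.006 -0.346] turn -0.0002 t 26.4
```

View pics/w17.png

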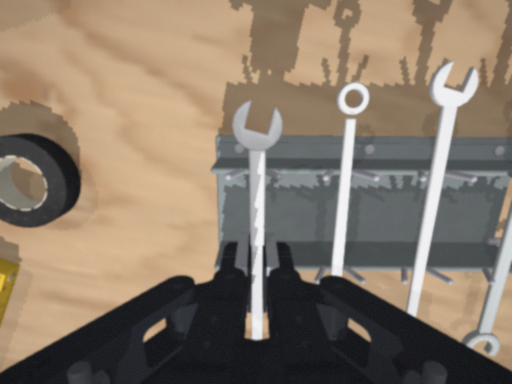

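```bash
python3 -m crank '[[[0,0,-0.12],0],[[0,-0.005,-0.22],0],[[0,-0.005,-0.3],0],[[0,-0.005,-0.343],0],[[0,-0.005,-0.343],0],[[0,-0.005,-0.343],0]]'
python3 -m crank '[[[0,0,0],0],[[0,0,0],0],[[0,0,0],0]]' 0.29
python3 -m crank '[[[0,0,0.2],0],[[0,0,0.5],0],[[0,0,0.75],0],[[0,0.2,1],0],[[-0.25,0.49,1],0],[[-0.25,0.49,1],0]]'
python3 -m crank '[[[0,0,0.3],0],[[0,0,0.54],0],[[0,0,0.54],0],[[0,0,0.54],0]]'
python3 -c "
from h import *
need(.4492,-.226,.28,102.04);look('wrist','w18');look('side','d18');look('scene','s18')
im=cv2.imread('pics/w18.png');cv2.imwrite('pics/w18m.png',cv2.resize(im[80:280,110:370],None,fx=3,fy=3,interpolation=cv2.INTER_CUBIC))
im=cv2.imread('pics/d18.png');cv2.imwrite('pics/d18m.png',cv2.resize(im[120:220,240:360],None,fx=5,fy=5,interpolation=cv2.INTER_CUBIC))"
```

```text
time: 27.05
tcp_pos: [0.4867, -0.3001, 0.0487]
ee_rot: [-1.565, -0.165, 0.165]
wrist_force: [0.7, -0.3, -1.4]
width: 0.0048
time: 27.35
tcp_pos: [0.4868, -0.3, 0.0487]
ee_rot: [-1.565, -0.165, 0.165]
wrist_force: [-0.1, -0.2, 0.2]
width: 0.0305
time: 27.95
tcp_pos: [0.4471, -0.2232, 0.1988]
ee_rot: [-1.562, -0.167, 0.167]
wrist_force: [-0.1, 0.3, -1.2]
width: 0.0301
time: 28.35
tcp_pos: [0.4494, -0.2267, 0.2801]
ee_rot: [-1.565, -0.166, 0.164]
wrist_force: [-0.4, -0.1, -0.8]
width: 0.0302
now [ 0.4494 -0.2267  0.2801] yaw 102.03 tilt [ 0.001 -1.    -0.   ] shift [-0.001  0.005 -0.   ] turn 0.0001 t 28.35
```

View pics/w18m.png

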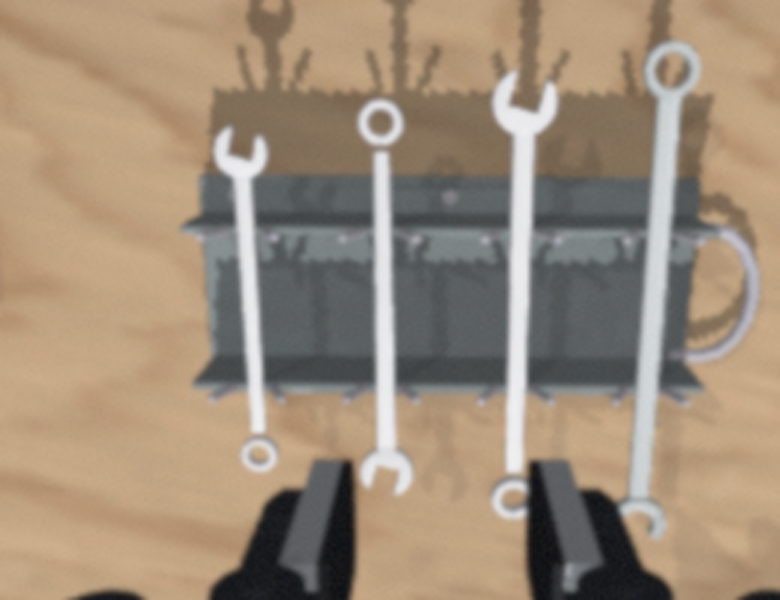

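View pics/d18m.png

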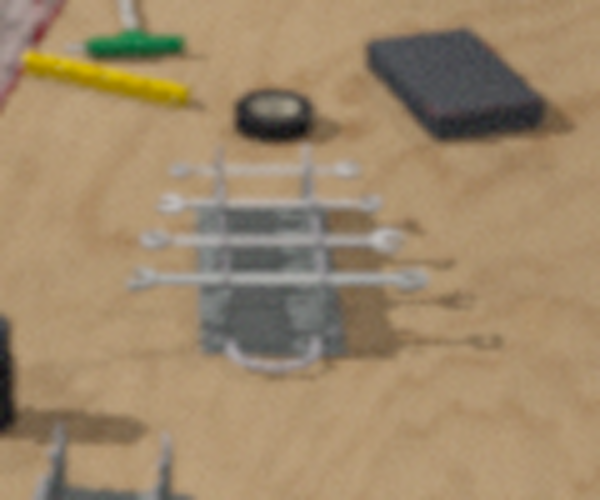

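View pics/s18.png

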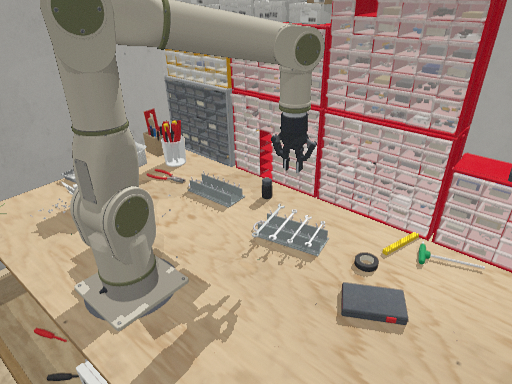

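All four spanners lie in order from the loop, level on both rails. Next I'll measure their ends in the rack frame and compare the wrist and side heights.

```bash
python3 - <<'E'
from h import *
np.set_printoptions(precision=4,suppress=True)
W=cam("w18");D=cam("d18")
near=np.array([(671,43),(527,70),(380,100),(241,126)])/3.+[110,80]
far=np.array([(642,538),(514,518),(387,495),(260,472)])/3.+[110,80]
a=plane(W,near,.048)[:,:2];b=plane(W,far,.048)[:,:2]
y=np.radians(102.04);d=np.array([np.cos(y),np.sin(y)]);e=np.array([d[1],-d[0]]);c=np.array([.4689,-.2175])
m=(a+b)/2-c;v=b-a
print("x",m@e,"y",m@d,"len",np.linalg.norm(v,axis=1),"ang",np.degrees(np.arctan2(v@d,v@e)))
# heights: ring/jaw centres in wrist and side
wn=np.array([(671,70),(523,103),(380,122),(241,152)])/3.+[110,80];wf=np.array([(641,518),(514,498),(387,472),(259,453)])/3.+[110,80]
dn=np.array([(410,279),(388,240),(370,203),(347,170)])/5.+[240,120];df=np.array([(142,279),(153,240),(171,204),(181,170)])/5.+[240,120]
print("z near",tri(W,wn,D,dn)[:,2],"z far",tri(W,wf,D,df)[:,2])
E
```

```text
x [ 0.0001  0.     -0.0001 -0.0007] y [ 0.0857  0.0294 -0.0272 -0.0823] len [0.2116 0.1917 0.1692 0.1482] ang [ 0.8578 -0.0586 -0.0425 -0.4854]
z near [0.0457 0.0456 0.046  0.045 ] z far [0.0473 0.0467 0.0465 0.046 ]
```

```bash
python3 -c "
from cell import job
print(job.close_job())"
```

```text
the job is handed in; nothing more can be done
None
```

All four spanners are in the empty rack and released, ordered 218, 192, 170, 148 from the loop end. I handed the job in at about 28.5 s of the 96 s allowed; it gave no verdict.

| Last check (wrist and side pictures) | Measured | Limit |
|---|---|---|
| Lengthways offset from rack centre | within 1 mm | 18 mm |
| Offset from place along the row | within 2 mm | 10 mm |
| Direction error | under 1° | 0.15 rad (8.6°) |
| Head height above the bench | 45–47 mm at both ends of each, so level | 39–49 mm (spanner origin) |

- **Other objects:** the arm never came near the tape, pot or cutters. The tape and pot looked unmoved in the last pictures; I did not measure any of the three.
- **Forces:** the highest reading was about 7 N at the wrist, while gripping. At hand-in the arm was clear of everything.
- **Small disagreements:** spanner 218 measured 212 mm long in both overhead views. The gripper read 5–7 mm on shanks given as 8–9 mm wide. Neither affected the sorting or the grip.

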